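# Tip the biscuits into the pan

## Robot

A 6-joint arm with a two-finger parallel gripper is mounted at the origin on the work surface. World frame = base frame: x ahead of the robot, y to its left, z up, the work surface at z = 0. Lengths are in m, angles in rad, forces in N, time in s.
With the tool pointing down it reaches from about 0.375 to 0.9 m from the base axis. Payload 3.1 kg.
Tool frame: the origin (TCP) lies midway between the tips of the shut fingers; the grasp point (between the pads) lies 19 mm behind it; z points along the fingers, y is the line along which they close (so a half turn about z gives the same grasp; the last joint's range is limited). The gripper opens to 87 mm and grips with 3 to 60 N. Pads are 19 mm wide; open, the fingers measure 117 mm over their backs; the gripper's body (75 mm by 190 mm) begins 51 mm behind the grasp point.
Start: joints at [-0.178, 0.527, 1.433, -0, 1.181, -0.178], TCP at [0.625, 0, 0.223] pointing down, gripper open.
Joint ranges: [-3.08, 3.08], [-0.75, 2.2], [0.22, 2.44], [-1.43, 4.57], [0, 2.65], [-2.85, 2.85]. Speed limits (rad/s): [2.79, 2.79, 3.14, 3.14, 3.14, 3.14].

## Interface

Orientations are given as a unit quaternion [x, y, z, w].
In Python, from rig import robot gives the robot as it stands. The module is installed in compiled form; this text tells all that it offers.
- The arm moves only by the tool play_rows, never from a script. Its arguments are lists of equal length, an entry for each row: "gripper": the closure, from -1 (fully open) to 1 (shut); "delta_pos": the shift along the tool's x, y, z in cm, a list of three; "turn": the turn, a rotation vector about the tool's x, y, z in rad, a list of three. A call has 1 to 12 rows; each row is the pose to reach, as a shift and turn from the pose commanded when the call began, along the tool's axes at that moment; what a row does not reach only later rows make up. A row lasts 1/8 s, in which the tool goes at most 62.5 mm and 10.7 degrees, less where a joint would pass 70% of its speed; a pose out of reach is approached as far as the arm can. A call with a gripper value outside its range is refused whole. The fingers move at their own pace and stop on an object; "squeeze" is the grip in N (left out, the last holds). Time passes only in rows, so rows that repeat a pose let the fingers close. It gives the time, the measured TCP pose, the force, the opening and the grip force at its end, in the units of the state.
- robot.get_obs(): the state, without advancing time (a new reading comes with each control period).
- robot.camera(name): name is "scene" or "side" or "wrist"; returns a dict with "color" (400x640x3 uint8, red, green, blue), "vfov" (degrees; the focal length in pixels is half the picture's height over the tangent of half this angle, whatever the lens; pixels are square), "cx", "cy" (the principal point, pixels), "R" (3x3) and "t" (3): a world point X has camera coordinates R X + t. Camera axes: x right, y down, z forward; pixel columns grow to the right and rows downward; lengths in m; the calibration is good to about 2 mm. A picture is of the moment at which its call begins. There is no depth.
- robot.hand_in(): hands the job in; it is judged then, once.
The state is a dict: "time": time; "q": joint angles; "joint_velocities": joint speeds; "joint_torque": joint torques, N m; "position": TCP position; "tool_rot": TCP orientation; "ft_force": force on the tool from outside, world axes, zero at the start; "moment": the same for the moment, N m; "grip_width": finger opening in m; "grip_force": force on a finger pad.
Only numpy, scipy, OpenCV 4.12 (cv2) and the standard library are available. Lean on these libraries where they do the work, as an engineer would, in place of code of your own. Each camera call takes 0.05 s, during which the arm holds its last target. There are 200 camera calls.

## Task

Take the small biscuit tray by its sloping black handle, carry it to the steel pan without losing a biscuit, and rest the lip of the tray lightly on the pan's rim while it is still nearly level; then tip it until all four biscuits have slid gently, not dropped from high up, into the pan, without the gripper touching them. Set the empty tray back flat in the middle of its cork mat, and leave the pan and everything else where it stands.

Things in the scene. Friction and masses are not known exactly. Their poses are not given: they have to be found in the camera images.
- tray: aluminium tray, 170 (x) x 150 (y) mm, about 0.24 kg empty; floor 4 mm thick, walls 22 mm high and 4 mm thick at both sides and the back (-x); the front (+x) is an open lip, its edge at x = +85 mm. Origin at the centre of its underside, z up. It stands on the cork mat, back and handle roughly towards the robot, carrying four biscuits in two rows. Handle: see tray_grip.
- tray_grip (a point): grip point, (-106, 0, 47) mm in the tray's frame, on the black handle: a bar 70 mm long, 22 mm wide (y), 20 mm thick, rising from the back wall at (-83, 0, 14) mm along (-0.574, 0, 0.819), i.e. leaning 35 degrees back from upright. This point is 40 mm up it. Grip firmly (50 N) across y, fingers pointing down along the bar, gripper leaning 35 degrees.
- pan: open stainless steel pan, 220 (x) x 260 (y) mm outside, 60 mm high, walls and floor 5 mm, about 0.95 kg, loose on a fixed white board (riser); origin at the centre of its underside, its -x side roughly towards the robot. Keep it within 30 mm of where it stood; a push of more than 25 N by the tray is too hard.
- riser: white plastic board fixed on the table under the pan, 240 (x) x 280 (y) mm; its top, on which the pan stands, is 16 to 36 mm above the table, differently every time; origin 36 mm below its top.
- pan_rim (a point): middle of the top of the pan's -x wall (the one nearest the robot), at (-107.5, 0, 60) mm in the pan's frame.
- mat: flat cork mat fixed on the table, 250 (x) x 210 (y) mm, 6 mm thick; origin at the centre of its underside. The tray starts within 10 mm of its middle; the mat and the board with the pan change sides from start to start.
- biscuit1: a round cream sandwich biscuit, golden brown, 62 mm in diameter and 20 mm thick, about 35 g, loose and lying flat on the tray; origin at the centre of its underside, z its axis. It starts to slide when the tray is tipped somewhere between 23 and 40 degrees, differently every time.
- biscuit2: a round cream sandwich biscuit, golden brown, 62 mm in diameter and 20 mm thick, about 35 g, loose and lying flat on the tray; origin at the centre of its underside, z its axis. It starts to slide when the tray is tipped somewhere between 23 and 40 degrees, differently every time.
- biscuit3: a round cream sandwich biscuit, golden brown, 62 mm in diameter and 20 mm thick, about 35 g, loose and lying flat on the tray; origin at the centre of its underside, z its axis. It starts to slide when the tray is tipped somewhere between 23 and 40 degrees, differently every time.
- biscuit4: a round cream sandwich biscuit, golden brown, 62 mm in diameter and 20 mm thick, about 35 g, loose and lying flat on the tray; origin at the centre of its underside, z its axis. It starts to slide when the tray is tipped somewhere between 23 and 40 degrees, differently every time.
- syrup: bystander: amber syrup bottle, radius 26 mm, 90 mm high, standing; origin at its foot.
- spatula: bystander: green spatula 240 mm long lying on the table along its x; origin under its middle.
- jar: bystander: glass jar with white cap, radius 35 mm, 100 mm high; origin at its foot.
- pin: bystander: wooden rolling pin without handles, radius 22 mm, 240 mm long, lying along its x; origin under its middle.
Not all that is in view belongs to the job. Leave any green, pink or purple look-alike of the biscuit3 alone.

How it is judged:
By the outcome, as a careful person would: the job done as asked, in the order asked, and still so for the second after the job is handed in, with the robot touching nothing.
It also fails if it takes over 72 s, if anything falls off the work surface, if the arm or the gripper's body presses on something with over 40 N, if the wrist force passes 120 N, or if a joint passes its speed limit or range.

## Working session

There is one attempt and no reset: what is moved stays moved. The work goes in short steps, Python scripts to look and compute and a tool call to move; the robot and the scene stay as the last step left them, time stands still between calls to the robot, and variables do not carry over. Pictures are saved under pics/ and viewed, at most 11 in all, crops included, and the job is handed in when it is done.

Besides the shell and the picture viewer there is one more tool, called after "Emit:" as name(argument=value, ...), one argument or row to a line, values as JSON. play_rows: Moves the arm, as the interface text tells. Its arguments: {"type":"object","properties":{"gripper":{"type":"array","items":{"type":"number"}},"delta_pos":{"type":"array","items":{"type":"array","items":{"type":"number"}}},"turn":{"type":"array","items":{"type":"array","items":{"type":"number"}}},"squeeze":{"type":"number"}},"required":["gripper","delta_pos","turn"]}

```bash
mkdir -p pics; python3 - <<'E'
from rig import robot
import cv2,numpy as np,pickle
o=robot.get_obs();print({k:np.round(v,3) for k,v in o.items()})
for n in("scene","side"):
    c=robot.camera(n);pickle.dump(c,open(f"{n}0.pkl","wb"));cv2.imwrite(f"pics/{n}0.png",c["color"][...,::-1])
    print(n,c["vfov"],c["cx"],c["cy"],c["R"].round(3).tolist(),(-np.array(c["R"]).T@c["t"]).round(3), c.keys())
E
```

```text
{'time': np.float64(0.0), 'q': array([-0.179,  0.528,  1.434, -0.   ,  1.181, -0.178]), 'joint_velocities': array([-0.002,  0.001,  0.001,  0.001, -0.002,  0.   ]), 'joint_torque': array([-1.0000e-03, -4.4005e+01, -1.7659e+01,  6.3000e-02,  5.8000e-02,
       -0.0000e+00]), 'position': array([0.624, 0.   , 0.222]), 'tool_rot': array([ 0.707,  0.707, -0.001, -0.001]), 'ft_force': array([-0.415,  0.402, -0.058]), 'moment': array([ 0.019, -0.022,  0.011]), 'grip_force': np.float64(0.0), 'grip_width': np.float64(0.087)}
scene 45.637682014236596 319.8177574783848 198.49184162827166 [[0.025, 1.0, 0.011], [0.81, -0.014, -0.587], [-0.587, 0.024, -0.81]] [ 1.351 -0.073  1.19 ] dict_keys(['color', 'vfov', 'cx', 'cy', 'R', 't'])
side 52.924833400064216 322.85748891017784 197.0834164272667 [[0.78, -0.626, 0.002], [-0.393, -0.491, -0.777], [0.488, 0.605, -0.629]] [-0.088 -0.861  0.944] dict_keys(['color', 'vfov', 'cx', 'cy', 'R', 't'])
```

View pics/scene0.png

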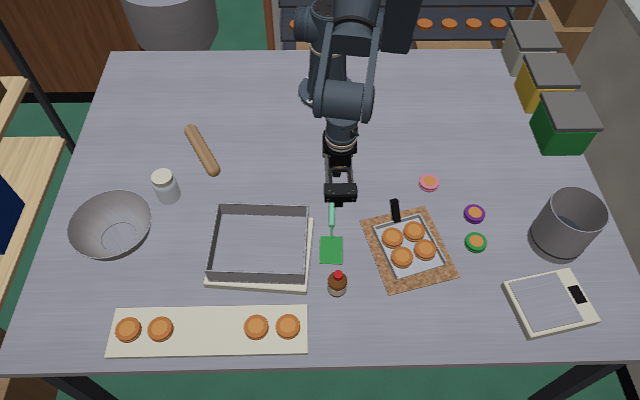

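View pics/side0.png

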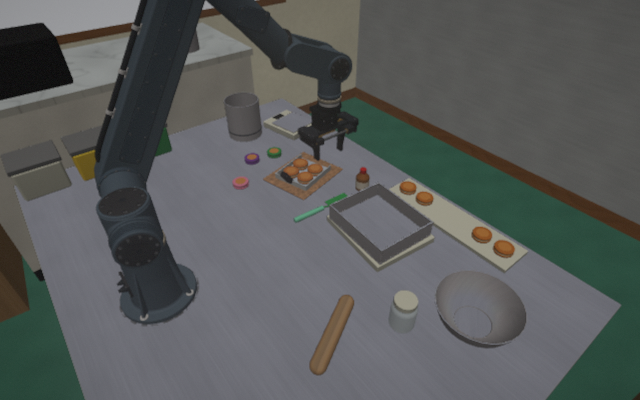

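The scene view shows the tray on its mat at about (407,245), the pan at about (260,245), and the handle at (396,210). In the side view the pan is at about (380,222) and the tray at (302,172). I'll enlarge crops next to get the corners.

```bash
python3 - <<'E'
import cv2,numpy as np
a=cv2.imread("pics/scene0.png");b=cv2.imread("pics/side0.png")
f=lambda im,x,y,w,h,k:cv2.resize(im[y:y+h,x:x+w],None,fx=k,fy=k,interpolation=cv2.INTER_CUBIC)
p=np.vstack([np.hstack([f(a,195,190,133,100,3),f(b,315,170,133,100,3)]),np.hstack([f(a,345,190,133,100,3),f(b,245,135,133,100,3)])])
cv2.imwrite("pics/crop0.png",p);print(p.shape)
E
```

```text
(600, 798, 3)
```

View pics/crop0.png

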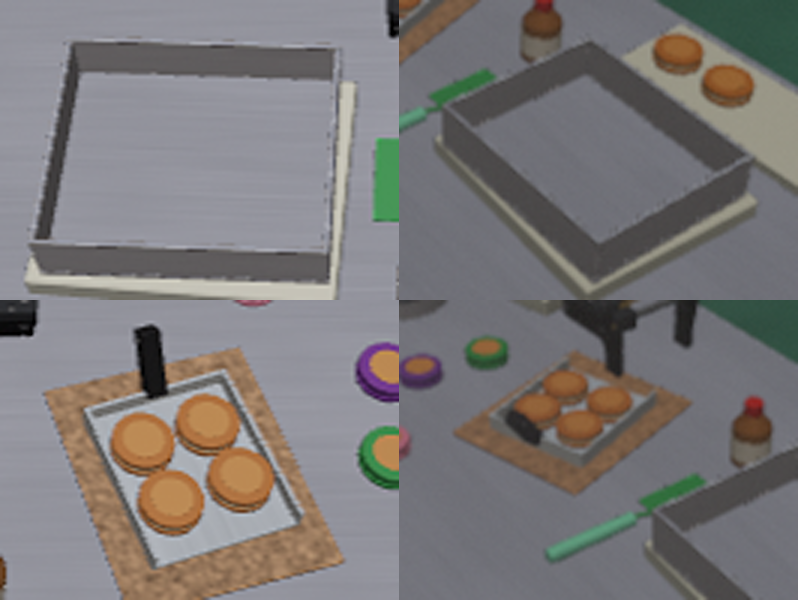

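The crop shows clear pan-rim corners in both views, plus the mat, the tray walls and the handle (crop px ~ (150,360)). Next I triangulate these.

```bash
cat > h.py <<'E'
import numpy as np,cv2,pickle
def ray(c,p):
    f=200/np.tan(np.radians(c["vfov"])/2);R=np.array(c["R"]);d=R.T@np.array([(p[0]-c["cx"])/f,(p[1]-c["cy"])/f,1.]);return -R.T@np.array(c["t"]),d/np.linalg.norm(d)
def plane(c,p,z): o,d=ray(c,p);return o+d*(z-o[2])/d[2]
def tri(rs):
    A=sum(np.eye(3)-np.outer(d,d) for o,d in rs);b=sum((np.eye(3)-np.outer(d,d))@o for o,d in rs);X=np.linalg.solve(A,b)
    return X,[np.linalg.norm(np.cross(X-o,d))*1e3 for o,d in rs]
E
python3 - <<'E'
from h import *
S=pickle.load(open("scene0.pkl","rb"));D=pickle.load(open("side0.pkl","rb"))
s=lambda x,y,ox,oy:((x+.5)/3+ox-.5,(y+.5)/3+oy-.5)
names=["--","-+","++","+-"]
P=[(72,41),(341,45),(331,250),(33,242)];Q=[(199,245),(43,107),(191,41),(351,160)]
X=[]
for n,p,q in zip(names,P,Q):
    x,r=tri([ray(S,s(*p,195,190)),ray(D,s(*q,315,170))]);X.append(x);print(n,x.round(4),np.round(r,1))
X=np.array(X);z=X[:,2].mean();print("rim z",z)
G=np.array([plane(S,s(*p,195,190),z) for p in P]);H=np.array([plane(D,s(*q,315,170),z) for q in Q])
for Y in(G,H):
    c=Y.mean(0);ux=(Y[2]+Y[3]-Y[0]-Y[1])/2;uy=(Y[1]+Y[2]-Y[0]-Y[3])/2
    print("pan c",c.round(4),"dims",np.linalg.norm(ux),np.linalg.norm(uy),"yaw",np.degrees(np.arctan2(ux[1],ux[0])),np.degrees(np.arctan2(-uy[0],uy[1])))
im=S["color"];hsv=cv2.cvtColor(im,cv2.COLOR_RGB2HSV)
m=((hsv[...,0]>5)&(hsv[...,0]<22)&(hsv[...,1]>60)).astype(np.uint8);m[:, :345]=0;m[:,480:]=0;m[:195]=0;m[300:]=0
n,l,st,_=cv2.connectedComponentsWithStats(m);k=1+st[1:,4].argmax()
cn=max(cv2.findContours((l==k).astype(np.uint8),0,2)[0],key=cv2.contourArea)[:,0]
W=np.array([plane(S,p,.006)[:2] for p in cn]);print("mat",cv2.minAreaRect((W*1000).astype(np.float32)))
b=[plane(S,s(*p,345,90+100),.028) for p in[(86,107),(225,72)]]
f=[plane(S,s(*p,345,190),.010) for p in[(158,267),(300,221)]]
print("back",np.round(b,4).tolist(),"front",np.round(f,4).tolist())
# handle top centre z~? tip at 70mm: z=.006+.014+.057=.077
print("handle top",plane(S,s(147,29,345,190),.077).round(4))
for p in[(142,440),(208,420),(171,498),(240,476)]: print("bis",plane(S,s(p[0],p[1]-300,345,190),.030).round(4))
E
```

```text
-- [ 0.5581 -0.3309  0.0775] [1.2 1.2]
-+ [ 0.5699 -0.0751  0.0802] [1.9 1.9]
++ [ 0.7861 -0.0877  0.0784] [3.7 3.7]
+- [ 0.7713 -0.3439  0.0773] [1.7 1.7]
rim z 0.07836094441281788
pan c [ 0.67   -0.2075  0.0784] dims 0.21513428381108143 0.25712128574866355 yaw -3.1355802707209337 -2.428708205776658
pan c [ 0.6719 -0.2114  0.0784] dims 0.21467257635863882 0.2561696654863207 yaw -3.9592576340910015 -3.3430128495578413
mat ((671.0546875, 209.15869140625), (249.38986206054688, 209.80374145507812), 13.945271492004395)
back [[0.6083, 0.1144, 0.028], [0.5699, 0.2554, 0.028]] front [[0.771, 0.1672, 0.01], [0.7264, 0.3057, 0.01]]
handle top [0.5515 0.1736 0.077 ]
bis [0.6478 0.164  0.03  ]
bis [0.6265 0.2302 0.03  ]
bis [0.7109 0.1837 0.03  ]
bis [0.6887 0.2514 0.03  ]
```

```bash
cat >> h.py <<'E'
from scipy.spatial.transform import Rotation as Ro
def tool(yaw,tilt):  # tool orientation holding a tray of given yaw, nose-down tilt (deg); tool y = -tray y
    Rt=Ro.from_euler("ZY",[yaw,tilt],degrees=True); z=np.array([.5736,0,-.8192]);y=np.array([0,-1.,0]);x=np.cross(y,z)
    return Rt,Rt*Ro.from_matrix(np.c_[x,y,z])
def tcp(T,yaw,tilt,back=0):  # TCP for tray origin T
    Rt,Rg=tool(yaw,tilt); return np.array(T)+Rt.apply([-.106,0,.047])+Rg.apply([0,0,.019-back]),Rg
def delta(p,R,p1,R1): return (R.inv().apply(np.array(p1)-p)*100).round(2).tolist(),(R.inv()*R1).as_rotvec().round(3).tolist()
def now():
    from rig import robot
    o=robot.get_obs();return np.array(o["position"]),Ro.from_quat(o["tool_rot"])
E
python3 - <<'E'
from h import *
p,R=now()
g=tcp([.669,.2107,.006],17.5,0);b=tcp([.669,.2107,.006],17.5,0,.10)
print(b[0],g[0],delta(p,R,*b)); print(delta(*b,*g))
E
```

```text
[0.52359713 0.16485465 0.1193517 ] [0.57829944 0.18210222 0.03743602] ([16.47, -10.06, 10.26], [-0.388, 0.527, 1.223])
([-0.0, 0.0, 10.0], [0.0, 0.0, 0.0])
```

Emit:
play_rows(
  gripper=[-1,-1,-1,-1,-1,-1,-1,-1,-1,-1,-1,-1],
  delta_pos=[
    [4,-2.5,0],
    [8,-5,0],
    [12,-7.5,0],
    [16.47,-10.06,2],
    [16.47,-10.06,4],
    [16.47,-10.06,6],
    [16.47,-10.06,8],
    [16.47,-10.06,10.26],
    [16.47,-10.06,10.26],
    [16.47,-10.06,10.26],
    [16.47,-10.06,10.26],
    [16.47,-10.06,10.26],
  ],
  turn=[
    [-0.048,0.066,0.153],
    [-0.097,0.132,0.306],
    [-0.146,0.198,0.459],
    [-0.194,0.264,0.612],
    [-0.243,0.33,0.764],
    [-0.291,0.395,0.917],
    [-0.34,0.461,1.07],
    [-0.388,0.527,1.223],
    [-0.388,0.527,1.223],
    [-0.388,0.527,1.223],
    [-0.388,0.527,1.223],
    [-0.388,0.527,1.223],
  ],
)

```text
time: 1.6
position: [0.5249, 0.1657, 0.1206]
tool_rot: [0.942, 0.147, 0.298, -0.047]
ft_force: [0.9, 0.1, -0.3]
grip_width: 0.0871
grip_force: 0.0
```

```bash
python3 - <<'E'
from h import *
from rig import robot
p,R=now();g=tcp([.669,.2107,.006],17.5,0);print(p,robot.get_obs()["q"].round(3),delta(p,R,*g),robot.get_obs()["time"])
c=robot.camera("wrist");f=200/np.tan(np.radians(c["vfov"])/2)
pr=lambda X:(lambda v:(c["cx"]+f*v[0]/v[2],c["cy"]+f*v[1]/v[2]))(c["R"]@np.array(X)+c["t"])
Rt=Ro.from_euler("Z",17.5,degrees=True);im=c["color"][...,::-1].copy()
for q in[(-.123,0,.071),(-.083,0,.014),(-.085,.075,.022),(-.085,-.075,.022),(.085,.075,.004),(.085,-.075,.004)]:
    u=pr(np.array([.669,.2107,.006])+Rt.apply(q));print(q,np.round(u));cv2.circle(im,tuple(int(v) for v in np.clip(u,-999,2000)),3,(0,0,255),-1)
cv2.imwrite("pics/w1.png",im)
E
```

```text
[0.52493768 0.16568974 0.12056623] [ 0.003  0.551  2.184  2.375  0.254 -1.075] ([-0.22, 0.06, 10.01], [-0.003, -0.003, 0.004]) 1.6
(-0.123, 0, 0.071) [315. 229.]
(-0.083, 0, 0.014) [315. 201.]
(-0.085, 0.075, 0.022) [224. 200.]
(-0.085, -0.075, 0.022) [407. 201.]
(0.085, 0.075, 0.004) [243.  52.]
(0.085, -0.075, 0.004) [388.  52.]
```

View pics/w1.png

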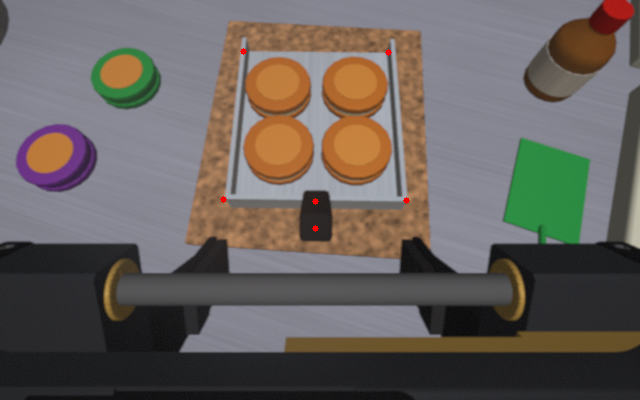

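The wrist view matches the prediction: the handle is centred at (315,215) between the fingers, and the tray corners agree within about 2 px. I'll advance and grip.

Emit:
play_rows(
  gripper=[-1,-1,-1,-1,-1,1,1,1,1,1,1],
  delta_pos=[
    [0,0,3],
    [-0.1,0,6],
    [-0.1,0,8.5],
    [-0.1,0,10],
    [-0.1,0,10],
    [-0.1,0,10],
    [-0.1,0,10],
    [-0.1,0,10],
    [-0.1,0,10],
    [-0.1,0,10],
    [-0.1,0,10],
  ],
  turn=[
    [0,0,0],
    [0,0,0],
    [0,0,0],
    [0,0,0],
    [0,0,0],
    [0,0,0],
    [0,0,0],
    [0,0,0],
    [0,0,0],
    [0,0,0],
    [0,0,0],
  ],
  squeeze=50,
)

```text
time: 3.02
position: [0.579, 0.1836, 0.0387]
tool_rot: [0.942, 0.148, 0.298, -0.047]
ft_force: [0.5, 0.4, 0.4]
grip_width: 0.0348
grip_force: 0.0
```

```bash
python3 - <<'E'
from h import *
from rig import robot
p,R=now();g=tcp([.669,.2107,.006],17.5,0);o=robot.get_obs();print(p,o["q"].round(3),delta(p,R,*g))
# lift 0.11 straight up; then intermediate and pan pre-contact
l=tcp([.669,.2107,.126],17.5,0);print("lift",delta(p,R,*l))
E
```

```text
[0.57898093 0.1835761  0.03872304] [ 0.044  0.77   2.07   2.653  0.331 -1.326] ([-0.16, 0.12, 0.04], [-0.004, -0.003, 0.006])
lift ([6.75, 0.12, -9.77], [-0.004, -0.003, 0.006])
```

Emit:
play_rows(
  gripper=[1,1,1,1,1,1,1,1,1,1,1,1],
  delta_pos=[
    [0,0,0],
    [0,0,0],
    [0,0,0],
    [0.1,0,-0.15],
    [0.3,0,-0.4],
    [0.7,0,-1],
    [1.3,0,-1.85],
    [2,0,-2.85],
    [2.75,0,-3.9],
    [3.4,0,-4.9],
    [3.8,0,-5.4],
    [4,0,-5.7],
  ],
  turn=[
    [0,0,0],
    [0,0,0],
    [0,0,0],
    [0,0,0],
    [0,0,0],
    [0,0,0],
    [0,0,0],
    [0,0,0],
    [0,0,0],
    [0,0,0],
    [0,0,0],
    [0,0,0],
  ],
)

```text
time: 4.53
position: [0.5785, 0.1837, 0.1091]
tool_rot: [0.942, 0.149, 0.299, -0.047]
ft_force: [-1.0, 0.7, -3.9]
grip_width: 0.0215
grip_force: 49.8
```

```bash
python3 - <<'E'
from h import *
from rig import robot
p,R=now();o=robot.get_obs();print(p,o["q"].round(3),o["grip_width"],o["grip_force"],o["ft_force"].round(1))
Rt,Rg=tool(17.5,0);print("ori err",(Rg.inv()*R).as_rotvec().round(3))
c=robot.camera("wrist");cv2.imwrite("pics/w2.png",c["color"][...,::-1])
E
```

```text
[0.57854013 0.1836603  0.10910486] [ 0.045  0.604  2.051  2.188  0.188 -0.847] 0.02147418736413338 49.83809801749885 [-1.   0.7 -3.9]
ori err [ 0.004  0.003 -0.007]
```

View pics/w2.png

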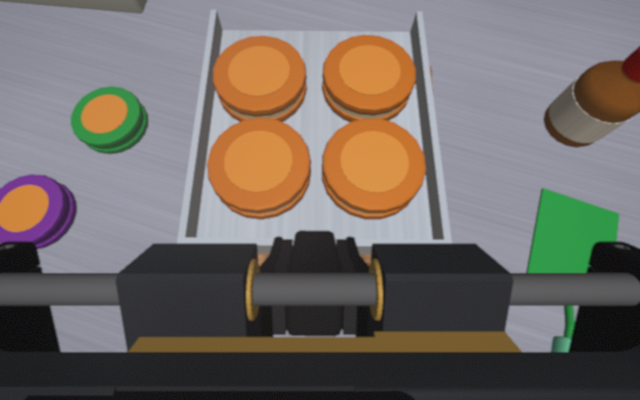

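The tray is held (21.5 mm opening, 50 N), level, with all four biscuits in place. Next I compute the carry.

```bash
cat >> h.py <<'E'
G0=(np.array([.669,.2107,.006]),Ro.from_euler("Z",17.5,degrees=True)) # tray when gripped
P0=(np.array([.57898,.18358,.03872]),tool(17.5,0)[1]*Ro.from_rotvec([.004,.003,-.006]))
rp=P0[1].inv().apply(G0[0]-P0[0]);rR=P0[1].inv()*G0[1]  # tray in tool
def tray(): p,R=now();return p+R.apply(rp),R*rR
def goal(T,yaw,tilt):
    Rt=Ro.from_euler("ZY",[yaw,tilt],degrees=True);R1=Rt*rR.inv();return np.array(T)-R1.apply(rp),R1
def rows(T,yaw,tilt,n=10):
    p,R=now();g=goal(T,yaw,tilt);d,t=delta(p,R,*g);s=np.linspace(0,1,n+1)[1:];s=s**3*(10-15*s+6*s*s)
    print("d",[[round(float(v*k),2) for v in d] for k in s]);print("t",[[round(float(v*k),3) for v in t] for k in s])
def show():
    from rig import robot
    x,R=tray();o=robot.get_obs();e=R.as_euler("ZYX",degrees=True);print("tray",x.round(4),"yaw,tilt,roll",e.round(2),"q",o["q"].round(2),"F",o["ft_force"].round(1),o["grip_force"],"t",o["time"])
E
python3 - <<'E'
from h import *
show();rows([.60,.02,.112],8,0,11)
E
```

```text
tray [0.6687 0.2109 0.0767] yaw,tilt,roll [17.53 -0.05 -0.  ] q [ 0.04  0.6   2.05  2.19  0.19 -0.85] F [ 0.7  0.  -3.4] 49.838332179933786 t 4.575
d [[-0.05, 0.09, -0.06], [-0.36, 0.65, -0.45], [-1.03, 1.87, -1.28], [-2.05, 3.72, -2.55], [-3.31, 6.02, -4.13], [-4.66, 8.47, -5.82], [-5.92, 10.77, -7.4], [-6.94, 12.62, -8.67], [-7.61, 13.84, -9.5], [-7.92, 14.4, -9.89], [-7.97, 14.49, -9.95]]
t [[-0.001, -0.0, 0.001], [-0.004, -0.0, 0.006], [-0.012, -0.0, 0.018], [-0.025, -0.0, 0.035], [-0.04, -0.0, 0.056], [-0.056, -0.001, 0.08], [-0.071, -0.001, 0.101], [-0.084, -0.001, 0.118], [-0.092, -0.001, 0.13], [-0.095, -0.001, 0.135], [-0.096, -0.001, 0.136]]
```

Emit:
play_rows(
  gripper=[1,1,1,1,1,1,1,1,1,1,1,1],
  delta_pos=[
    [-0.05,0.1,-0.06],
    [-0.36,0.65,-0.45],
    [-1.03,1.87,-1.28],
    [-2.05,3.72,-2.55],
    [-3.31,6.02,-4.13],
    [-4.66,8.47,-5.82],
    [-5.92,10.77,-7.4],
    [-6.94,12.62,-8.67],
    [-7.61,13.84,-9.5],
    [-7.92,14.4,-9.89],
    [-8,14.5,-9.95],
    [-8,14.5,-9.95],
  ],
  turn=[
    [-0.001,0,0.001],
    [-0.004,0,0.006],
    [-0.012,0,0.018],
    [-0.025,0,0.035],
    [-0.04,0,0.056],
    [-0.056,-0.001,0.08],
    [-0.071,-0.001,0.101],
    [-0.084,-0.001,0.118],
    [-0.092,-0.001,0.13],
    [-0.095,-0.001,0.135],
    [-0.096,-0.001,0.136],
    [-0.096,-0.001,0.136],
  ],
)

```text
time: 6.08
position: [0.5067, 0.008, 0.1436]
tool_rot: [0.951, 0.07, 0.301, -0.022]
ft_force: [-1.2, -0.7, -4.2]
grip_width: 0.0216
grip_force: 49.8
```

```bash
python3 - <<'E'
from h import *
show();rows([.5038,-.2002,.108],-3.2,0,11)
E
```

```text
tray [0.6    0.0199 0.1108] yaw,tilt,roll [7.99 0.05 0.01] q [-0.39  0.47  2.27  2.    0.33 -0.9 ] F [-1.2 -0.7 -4.2] 49.83809961006045 t 6.075
d [[-0.07, 0.12, -0.05], [-0.47, 0.83, -0.31], [-1.34, 2.39, -0.9], [-2.67, 4.76, -1.79], [-4.32, 7.7, -2.89], [-6.08, 10.85, -4.07], [-7.73, 13.79, -5.17], [-9.06, 16.16, -6.06], [-9.93, 17.72, -6.65], [-10.33, 18.43, -6.91], [-10.4, 18.55, -6.96]]
t [[-0.001, 0.0, 0.001], [-0.005, 0.0, 0.007], [-0.014, 0.0, 0.021], [-0.029, 0.0, 0.041], [-0.047, 0.0, 0.066], [-0.065, 0.001, 0.094], [-0.083, 0.001, 0.119], [-0.098, 0.001, 0.139], [-0.107, 0.001, 0.153], [-0.111, 0.001, 0.159], [-0.112, 0.001, 0.16]]
```

```bash
cat > kin.py <<'E'
from h import *
from scipy.optimize import least_squares
z17=tool(17.5,0)[1].apply([0,0,1]);z8=tool(8,0)[1].apply([0,0,1])
D=[([-.179,.528,1.434],[.624,0,.222],[0,0,-1]),([.003,.551,2.184],[.52494,.16569,.12057],z17),([.044,.77,2.07],[.57898,.18358,.03872],z17),([.045,.604,2.051],[.57854,.18366,.1091],z17),([-.39,.47,2.27],[.5067,.008,.1436],z8)]
def W(q,u):
    L,e,r0,h0,l1,l2,ph=u;r=r0+l1*np.sin(q[1])+l2*np.sin(q[1]+q[2]+ph);h=h0+l1*np.cos(q[1])+l2*np.cos(q[1]+q[2]+ph)
    c,s=np.cos(q[0]),np.sin(q[0]);return np.array([r*c-e*s,r*s+e*c,h])
fit=least_squares(lambda u:np.concatenate([W(q,u)+u[0]*np.array(z)-p for q,p,z in D]),[.25,.11,0,.3,.4,.4,0])
u=fit.x
def ik(p,z):
    w=np.array(p)-u[0]*np.array(z);return least_squares(lambda q:W(q,u)-w,[-.6,.4,2.3],bounds=([-3.08,-.75,.22],[3.08,2.2,2.44]))
if __name__=="__main__":
    print(u.round(3),np.abs(fit.fun).max())
    for ov in(.02,.03,.045):
      for yaw in(-3.2,-10,-18):
        for tilt in(0,20,40,50):
          R=Ro.from_euler("ZY",[yaw,tilt],degrees=True);T=np.array([.5637,-.2035,.078])-R.apply([.085-ov,0,0]);p,Rg=goal(T,yaw,tilt)
          s=ik(p,Rg.apply([0,0,1]));print(ov,yaw,tilt,p.round(3),s.x.round(3),"err mm",round(np.linalg.norm(s.fun)*1e3,1))
E
python3 kin.py
```

```text
[ 0.308  0.112 -0.001  0.276  0.589  0.408  0.284] 0.0007482511558878635
0.02 -3.2 0 [ 0.405 -0.193  0.111] [-1.071  0.585  2.402] err mm 0.0
0.02 -3.2 20 [ 0.426 -0.195  0.163] [-0.793  0.354  2.059] err mm 0.0
0.02 -3.2 40 [ 0.463 -0.197  0.205] [-0.6    0.423  1.694] err mm 0.0
0.02 -3.2 50 [ 0.487 -0.198  0.221] [-0.533  0.51   1.506] err mm 0.0
0.02 -10 0 [ 0.407 -0.175  0.111] [-0.968  0.587  2.44 ] err mm 5.6
0.02 -10 20 [ 0.428 -0.178  0.163] [-0.737  0.344  2.08 ] err mm 0.0
0.02 -10 40 [ 0.465 -0.185  0.205] [-0.585  0.42   1.699] err mm 0.0
0.02 -10 50 [ 0.488 -0.189  0.221] [-0.533  0.51   1.506] err mm 0.0
0.02 -18 0 [ 0.413 -0.153  0.111] [-0.8    0.575  2.44 ] err mm 15.8
0.02 -18 20 [ 0.433 -0.16   0.163] [-0.662  0.339  2.091] err mm 0.0
0.02 -18 40 [ 0.468 -0.171  0.205] [-0.566  0.419  1.702] err mm 0.0
0.02 -18 50 [ 0.491 -0.179  0.221] [-0.533  0.51   1.506] err mm 0.0
0.03 -3.2 0 [ 0.415 -0.194  0.111] [-1.04   0.581  2.379] err mm 0.0
0.03 -3.2 20 [ 0.435 -0.195  0.16 ] [-0.776  0.37   2.043] err mm 0.0
0.03 -3.2 40 [ 0.471 -0.197  0.199] [-0.592  0.441  1.683]
[... 772 characters left out ...]

0.045 -3.2 40 [ 0.482 -0.198  0.189] [-0.581  0.468  1.666] err mm 0.0
0.045 -3.2 50 [ 0.503 -0.199  0.202] [-0.52   0.552  1.485] err mm 0.0
0.045 -10 0 [ 0.432 -0.179  0.111] [-0.911  0.583  2.391] err mm 0.0
0.045 -10 20 [ 0.451 -0.182  0.155] [-0.705  0.386  2.036] err mm 0.0
0.045 -10 40 [ 0.484 -0.188  0.189] [-0.57   0.466  1.67 ] err mm 0.0
0.045 -10 50 [ 0.504 -0.192  0.202] [-0.524  0.553  1.484] err mm 0.0
0.045 -18 0 [ 0.437 -0.161  0.111] [-0.779  0.588  2.416] err mm 0.0
0.045 -18 20 [ 0.455 -0.167  0.155] [-0.642  0.382  2.046] err mm 0.0
0.045 -18 40 [ 0.486 -0.177  0.189] [-0.557  0.465  1.672] err mm 0.0
0.045 -18 50 [ 0.506 -0.183  0.202] [-0.527  0.553  1.484] err mm 0.0
```

```bash
python3 - <<'E'
from kin import *
a=np.array([.60,.0199,.111]);b=np.array([.5637,-.2035,.110])-Ro.from_euler("ZY",[-3.2,5],degrees=True).apply([.055,0,0])
for s in np.linspace(0,1,7):
    p,R=goal(a+s*(b-a),8-11.2*s,5*s);k=ik(p,R.apply([0,0,1]));print(k.x.round(2),np.linalg.norm(k.fun)*1e3)
print(b);rows(b,-3.2,5,11)
E
```

```text
[-0.4   0.47  2.27] 1.4451955469576879e-05
[-0.49  0.45  2.29] 7.675986637464323e-08
[-0.59  0.44  2.3 ] 2.5003938075650006e-11
[-0.69  0.42  2.31] 2.5945589673749452e-08
[-0.79  0.41  2.3 ] 6.346702686190077e-06
[-0.88  0.4   2.29] 2.6106195656437146e-11
[-0.97  0.39  2.27] 1.7797325490306887e-09
[ 0.50899472 -0.2004415   0.11479357]
d [[-0.06, 0.12, -0.05], [-0.4, 0.84, -0.35], [-1.14, 2.41, -0.99], [-2.28, 4.8, -1.98], [-3.68, 7.77, -3.2], [-5.19, 10.94, -4.51], [-6.59, 13.91, -5.73], [-7.73, 16.3, -6.72], [-8.47, 17.87, -7.36], [-8.81, 18.59, -7.66], [-8.87, 18.71, -7.71]]
t [[-0.001, -0.001, 0.001], [-0.005, -0.004, 0.007], [-0.014, -0.011, 0.021], [-0.027, -0.022, 0.042], [-0.044, -0.036, 0.069], [-0.061, -0.05, 0.096], [-0.078, -0.064, 0.123], [-0.091, -0.075, 0.144], [-0.1, -0.082, 0.158], [-0.104, -0.085, 0.164], [-0.105, -0.086, 0.165]]
```

Emit:
play_rows(
  gripper=[1,1,1,1,1,1,1,1,1,1,1,1],
  delta_pos=[
    [-0.06,0.12,-0.05],
    [-0.4,0.84,-0.35],
    [-1.14,2.41,-0.99],
    [-2.28,4.8,-1.98],
    [-3.68,7.77,-3.2],
    [-5.19,10.94,-4.51],
    [-6.59,13.91,-5.73],
    [-7.73,16.3,-6.72],
    [-8.47,17.87,-7.36],
    [-8.8,18.6,-7.66],
    [-8.87,18.7,-7.7],
    [-8.87,18.7,-7.7],
  ],
  turn=[
    [-0.001,-0.001,0.001],
    [-0.005,-0.004,0.007],
    [-0.014,-0.011,0.021],
    [-0.027,-0.022,0.042],
    [-0.044,-0.036,0.069],
    [-0.061,-0.05,0.096],
    [-0.078,-0.064,0.123],
    [-0.091,-0.075,0.144],
    [-0.1,-0.082,0.158],
    [-0.104,-0.085,0.164],
    [-0.105,-0.086,0.165],
    [-0.105,-0.086,0.165],
  ],
)

```text
time: 7.58
position: [0.4183, -0.1933, 0.1555]
tool_rot: [0.965, -0.023, 0.26, 0.006]
ft_force: [0.4, -0.3, -3.0]
grip_width: 0.022
grip_force: 49.8
```

```bash
python3 - <<'E'
from h import *
from rig import robot
show()
a=robot.camera("scene");b=robot.camera("side");w=robot.camera("wrist")
for n,c in(("s3",a),("d3",b),("w3",w)): pickle.dump(c,open(n+".pkl","wb"))
f=lambda im,x,y,w,h,k:cv2.resize(im[y:y+h,x:x+w,::-1],None,fx=k,fy=k,interpolation=cv2.INTER_CUBIC)
cv2.imwrite("pics/m3.png",np.vstack([np.hstack([f(a["color"],190,150,160,120,2.5),f(b["color"],270,140,160,120,2.5)]),np.hstack([f(w["color"],0,0,640,400,.625)]*2)[:, :800]]))
x,R=tray();rows(x-[0,0,.026],-3.2,5,8)
E
```

```text
tray [ 0.5089 -0.1994  0.1147] yaw,tilt,roll [-3.16  5.01  0.06] q [-0.96  0.39  2.27  1.24  0.43 -0.48] F [ 0.4 -0.3 -3. ] 49.83799100853503 t 7.575
d [[-0.02, -0.0, 0.04], [-0.14, -0.0, 0.23], [-0.36, -0.0, 0.62], [-0.66, -0.01, 1.12], [-0.95, -0.01, 1.63], [-1.17, -0.01, 2.02], [-1.29, -0.01, 2.21], [-1.31, -0.01, 2.25]]
t [[-0.0, 0.0, 0.0], [-0.0, 0.0, 0.0], [-0.0, 0.0, 0.0], [-0.001, 0.0, 0.0], [-0.001, 0.0, 0.0], [-0.001, 0.0, 0.0], [-0.001, 0.0, 0.0], [-0.001, 0.0, 0.0]]
```

View pics/m3.png

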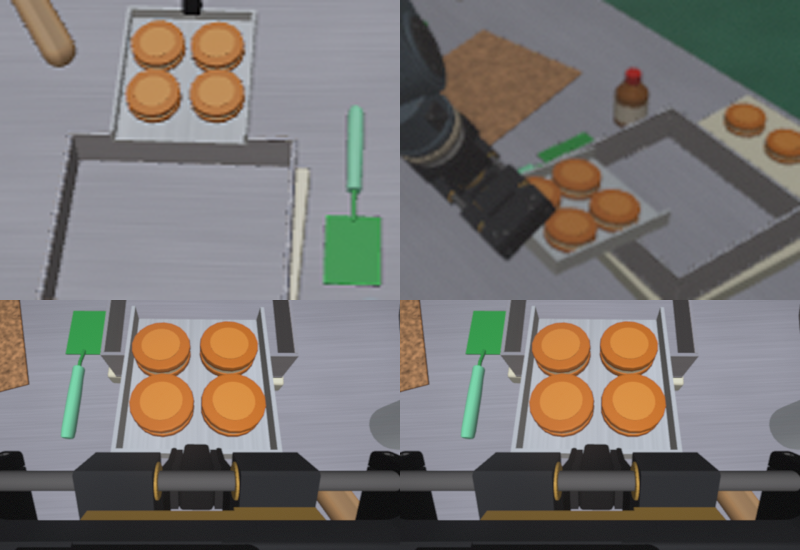

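The tray is centred over the near rim, level, with its four biscuits undisturbed. I'll descend.

Emit:
play_rows(
  gripper=[1,1,1,1,1,1,1,1,1,1],
  delta_pos=[
    [-0.02,0,0.04],
    [-0.14,0,0.23],
    [-0.36,0,0.62],
    [-0.66,0,1.12],
    [-0.95,0,1.63],
    [-1.17,0,2.02],
    [-1.29,0,2.21],
    [-1.33,0,2.28],
    [-1.35,0,2.32],
    [-1.35,0,2.32],
  ],
  turn=[
    [0,0,0],
    [0,0,0],
    [0,0,0],
    [0,0,0],
    [0,0,0],
    [0,0,0],
    [0,0,0],
    [0,0,0],
    [0,0,0],
    [0,0,0],
  ],
)

```text
time: 8.98
position: [0.4184, -0.1943, 0.1289]
tool_rot: [0.965, -0.024, 0.26, 0.006]
ft_force: [0.2, 0.2, -4.6]
grip_width: 0.022
grip_force: 49.8
```

Emit:
play_rows(
  gripper=[1,1,1],
  delta_pos=[
    [-0.05,0,0.087],
    [-0.1,0,0.173],
    [-0.1,0,0.173],
  ],
  turn=[
    [0,0,0],
    [0,0,0],
    [0,0,0],
  ],
)

```text
time: 9.35
position: [0.4189, -0.1944, 0.1274]
tool_rot: [0.965, -0.024, 0.261, 0.006]
ft_force: [-2.9, 0.3, 4.2]
grip_width: 0.0221
grip_force: 49.8
```

```bash
python3 - <<'E'
from h import *
show()
E
```

```text
tray [ 0.5096 -0.2008  0.0868] yaw,tilt,roll [-3.25  4.88 -0.01] q [-0.96  0.47  2.29  1.5   0.41 -0.77] F [-2.9  0.3  4.2] 49.84273083508015 t 9.35
```

```bash
cat >> h.py <<'E'
PC=np.array([.5660,-.2043,.0818])
def tip(t0,t1,o0,o1,l0,l1,n):  # tilt, overlap, clearance ramps
    p,R=now();d=[];t=[]
    for s in np.linspace(0,1,n+1)[1:]:
        s=s*s*(3-2*s);th=t0+s*(t1-t0);Rt=Ro.from_euler("ZY",[-3.2,th],degrees=True)
        T=PC+[0,0,l0+s*(l1-l0)]-Rt.apply([.085-(o0+s*(o1-o0)),0,0]);a,b=delta(p,R,*goal(T,-3.2,th));d.append(a);t.append(b)
    print("d",d);print("t",t)
def pan():  # lowest clearance info
    x,R=tray();d=R.apply([1,0,0]);k=(PC[0]-x[0])/d[0];print("tray height over rim mm",((x+k*d)[2]-PC[2])*1e3,"overlap",85-k*1e3)
E
python3 - <<'E'
from h import *
pan();tip(4.9,19,.0285,.0285,.0005,.001,8)
E
```

```text
tray height over rim mm 0.1593865497465513 overlap 28.266354666943343
d [[0.16, 0.05, -0.13], [0.49, 0.05, -0.42], [0.96, 0.05, -0.81], [1.52, 0.05, -1.23], [2.1, 0.05, -1.63], [2.62, 0.05, -1.96], [3.0, 0.05, -2.18], [3.14, 0.06, -2.26]]
t [[0.001, -0.011, -0.001], [0.001, -0.039, -0.0], [0.001, -0.078, -0.0], [0.001, -0.123, -0.0], [0.002, -0.169, 0.0], [0.002, -0.208, 0.0], [0.002, -0.236, 0.0], [0.002, -0.246, 0.0]]
```

Emit:
play_rows(
  gripper=[1,1,1,1,1,1,1,1,1,1,1],
  delta_pos=[
    [0.02,0,-0.03],
    [0.02,0,-0.03],
    [0.16,0,-0.13],
    [0.49,0,-0.42],
    [0.96,0,-0.81],
    [1.52,0,-1.23],
    [2.1,0,-1.63],
    [2.62,0,-1.96],
    [3.0,0,-2.18],
    [3.14,0,-2.26],
    [3.14,0,-2.26],
  ],
  turn=[
    [0,0,0],
    [0,0,0],
    [0,-0.011,0],
    [0,-0.039,0],
    [0,-0.078,0],
    [0,-0.123,0],
    [0,-0.169,0],
    [0,-0.208,0],
    [0,-0.236,0],
    [0,-0.246,0],
    [0,-0.246,0],
  ],
)

```text
time: 10.72
position: [0.4346, -0.1953, 0.1619]
tool_rot: [0.99, -0.025, 0.14, 0.004]
ft_force: [2.1, -0.9, -1.2]
grip_width: 0.0216
grip_force: 50.0
```

```bash
python3 - <<'E'
from h import *
show();pan();print("A");tip(19,24,.0285,.040,.001,.001,6)
E
```

```text
tray [ 0.5126 -0.2011  0.1003] yaw,tilt,roll [-3.29 19.04 -0.14] q [-0.78  0.36  2.05  0.37  0.54  0.54] F [ 2.1 -0.9 -1.2] 49.95955541264266 t 10.725
tray height over rim mm 0.055864061828350686 overlap 28.394267821949086
A
d [[0.17, 0.04, -0.09], [0.53, 0.05, -0.13], [0.99, 0.05, -0.17], [1.44, 0.05, -0.19], [1.79, 0.05, -0.2], [1.93, 0.05, -0.2]]
t [[0.002, -0.006, -0.0], [0.003, -0.022, -0.0], [0.003, -0.043, 0.0], [0.003, -0.064, 0.0], [0.003, -0.08, 0.0], [0.003, -0.087, 0.0]]
```

Emit:
play_rows(
  gripper=[1,1,1,1,1,1,1,1],
  delta_pos=[
    [0.17,0.02,-0.09],
    [0.53,0.02,-0.13],
    [0.99,0.02,-0.17],
    [1.44,0.02,-0.19],
    [1.79,0.02,-0.2],
    [1.93,0.02,-0.2],
    [1.93,0.02,-0.2],
    [1.93,0.02,-0.2],
  ],
  turn=[
    [0.002,-0.006,0],
    [0.003,-0.022,0],
    [0.003,-0.043,0],
    [0.003,-0.064,0],
    [0.003,-0.08,0],
    [0.003,-0.087,0],
    [0.003,-0.087,0],
    [0.003,-0.087,0],
  ],
)

```text
time: 11.72
position: [0.452, -0.196, 0.1691]
tool_rot: [0.995, -0.024, 0.097, 0.0]
ft_force: [1.5, -0.6, -1.7]
grip_width: 0.0217
grip_force: 50.0
```

```bash
cat >> h.py <<'E'
def bis(name="wrist"):
    from rig import robot
    c=robot.camera(name);pickle.dump(c,open("last_"+name+".pkl","wb"));h=cv2.cvtColor(c["color"],cv2.COLOR_RGB2HSV)
    m=((h[...,0]<20)&(h[...,1]>150)&(h[...,2]>90)).astype(np.uint8)
    if name=="wrist": m[250:]=0
    n,l,st,ct=cv2.connectedComponentsWithStats(m);print(name,[(ct[i].round().astype(int).tolist(),int(st[i,4])) for i in range(1,n) if st[i,4]>40])
E
python3 - <<'E'
from h import *
show();pan();bis();print("A");tip(24,30,.040,.040,.001,.001,8)
E
```

```text
tray [ 0.5242 -0.2011  0.1008] yaw,tilt,roll [-3.15 24.09  0.06] q [-0.71  0.38  1.95  0.2   0.67  0.76] F [ 1.5 -0.6 -1.7] 49.95627691503614 t 11.725
tray height over rim mm 0.3358518161924312 overlap 39.191506379283844
wrist [([369, 126], 13785), ([258, 127], 13748)]
A
d [[0.11, 0.08, -0.04], [0.24, 0.08, -0.15], [0.42, 0.08, -0.31], [0.64, 0.08, -0.48], [0.85, 0.08, -0.65], [1.04, 0.08, -0.8], [1.18, 0.08, -0.9], [1.23, 0.08, -0.93]]
t [[-0.001, -0.003, 0.0], [-0.001, -0.015, 0.0], [-0.001, -0.032, 0.0], [-0.001, -0.051, 0.0], [-0.001, -0.07, 0.001], [-0.001, -0.087, 0.001], [-0.0, -0.099, 0.001], [-0.0, -0.103, 0.001]]
```

Emit:
play_rows(
  gripper=[1,1,1,1,1,1,1,1,1,1],
  delta_pos=[
    [0.1,0.02,-0.04],
    [0.24,0.04,-0.15],
    [0.42,0.04,-0.31],
    [0.64,0.04,-0.48],
    [0.85,0.04,-0.65],
    [1.04,0.04,-0.8],
    [1.18,0.04,-0.9],
    [1.23,0.04,-0.93],
    [1.23,0.04,-0.93],
    [1.23,0.04,-0.93],
  ],
  turn=[
    [0,-0.003,0],
    [0,-0.015,0],
    [0,-0.032,0],
    [0,-0.051,0],
    [0,-0.07,0],
    [0,-0.087,0],
    [0,-0.099,0],
    [0,-0.103,0],
    [0,-0.103,0],
    [0,-0.103,0],
  ],
)

```text
time: 13.02
position: [0.462, -0.1969, 0.1807]
tool_rot: [0.999, -0.024, 0.045, -0.001]
ft_force: [-0.5, 0.1, -4.0]
grip_width: 0.0213
grip_force: 50.0
```

```bash
python3 - <<'E'
from h import *
show();pan();bis();print("A");tip(30,35,.040,.040,.001,.001,8)
E
```

```text
tray [ 0.5269 -0.2016  0.1053] yaw,tilt,roll [-3.150e+00  3.002e+01  2.000e-02] q [-0.66  0.4   1.84  0.07  0.83  0.91] F [-0.5  0.1 -4. ] 49.95840596035123 t 13.025
tray height over rim mm 0.8704126126610201 overlap 39.75557700211338
wrist [([369, 126], 13755), ([258, 127], 13698)]
A
d [[0.06, 0.04, -0.03], [0.16, 0.04, -0.12], [0.32, 0.04, -0.25], [0.49, 0.04, -0.4], [0.67, 0.04, -0.54], [0.83, 0.04, -0.66], [0.94, 0.04, -0.75], [0.98, 0.04, -0.78]]
t [[-0.0, -0.004, 0.001], [-0.0, -0.013, 0.001], [-0.0, -0.027, 0.001], [0.0, -0.043, 0.001], [0.0, -0.059, 0.001], [0.0, -0.073, 0.001], [0.0, -0.083, 0.001], [0.0, -0.087, 0.001]]
```

Emit:
play_rows(
  gripper=[1,1,1,1,1,1,1,1,1,1],
  delta_pos=[
    [0.06,0.02,0.0],
    [0.16,0.02,-0.07],
    [0.32,0.02,-0.18],
    [0.49,0.02,-0.33],
    [0.67,0.02,-0.47],
    [0.83,0.02,-0.59],
    [0.94,0.02,-0.68],
    [0.98,0.02,-0.71],
    [0.98,0.02,-0.71],
    [0.98,0.02,-0.71],
  ],
  turn=[
    [0,-0.004,0],
    [0,-0.013,0],
    [0,-0.027,0],
    [0,-0.043,0],
    [0,-0.059,0],
    [0,-0.073,0],
    [0,-0.083,0],
    [0,-0.087,0],
    [0,-0.087,0],
    [0,-0.087,0],
  ],
)

```text
time: 14.32
position: [0.4713, -0.1977, 0.1889]
tool_rot: [1.0, -0.024, 0.002, -0.002]
ft_force: [-0.7, -0.5, -2.0]
grip_width: 0.0216
grip_force: 50.0
```

```bash
python3 - <<'E'
from h import *
show();pan();bis();print("A");tip(35,40,.040,.040,.0004,.0004,10)
E
```

```text
tray [ 0.5294 -0.2021  0.1082] yaw,tilt,roll [-3.16 34.97 -0.04] q [-0.62  0.42  1.75  0.01  0.97  1.  ] F [-0.7 -0.5 -2. ] 49.958207197487354 t 14.325
tray height over rim mm 0.7261559672088191 overlap 40.28368845264755
wrist [([265, 7], 1141), ([359, 7], 1127), ([267, 64], 6100), ([365, 64], 6239)]
A
d [[0.01, 0.01, -0.01], [0.08, 0.01, -0.07], [0.19, 0.01, -0.16], [0.32, 0.01, -0.27], [0.46, 0.01, -0.39], [0.6, 0.01, -0.51], [0.74, 0.02, -0.61], [0.85, 0.02, -0.7], [0.92, 0.02, -0.75], [0.95, 0.02, -0.77]]
t [[0.001, -0.003, 0.001], [0.001, -0.01, 0.001], [0.001, -0.019, 0.001], [0.001, -0.031, 0.001], [0.001, -0.044, 0.001], [0.001, -0.057, 0.001], [0.001, -0.069, 0.001], [0.001, -0.079, 0.001], [0.001, -0.085, 0.001], [0.001, -0.088, 0.001]]
```

Sliding has begun. I'll hold here to let it proceed and watch.

Emit:
play_rows(
  gripper=[1,1,1,1,1,1],
  delta_pos=[
    [0,0,0],
    [0,0,0],
    [0,0,0],
    [0,0,0],
    [0,0,0],
    [0,0,0],
  ],
  turn=[
    [0,0,0],
    [0,0,0],
    [0,0,0],
    [0,0,0],
    [0,0,0],
    [0,0,0],
  ],
)

```text
time: 15.12
position: [0.4714, -0.1977, 0.1887]
tool_rot: [1.0, -0.024, 0.002, -0.002]
ft_force: [-0.8, 0.2, -2.4]
grip_width: 0.0215
grip_force: 50.0
```

```bash
python3 - <<'E'
from h import *
show();bis();bis("side");bis("scene")
f=lambda im,x,y,w,h,k:cv2.resize(im[y:y+h,x:x+w,::-1],None,fx=k,fy=k,interpolation=cv2.INTER_CUBIC)
L=lambda n:pickle.load(open("last_"+n+".pkl","rb"))["color"]
cv2.imwrite("pics/m4.png",np.vstack([np.hstack([f(L("scene"),190,150,160,120,2.5),f(L("side"),290,140,160,120,2.5)]),np.hstack([f(L("wrist"),0,0,640,400,.625)]*2)]))
E
```

```text
tray [ 0.5295 -0.2021  0.108 ] yaw,tilt,roll [-3.15 34.97 -0.04] q [-0.62  0.42  1.75  0.01  0.97  1.  ] F [-0.8  0.2 -2.4] 49.958406812511384 t 15.125
wrist [([265, 7], 1150), ([359, 7], 1142), ([267, 64], 6110), ([365, 64], 6240)]
side [([363, 174], 61), ([408, 186], 122), ([424, 197], 136), ([359, 221], 197), ([482, 233], 191), ([504, 247], 209)]
scene [([424, 24], 126), ([449, 24], 127), ([473, 23], 127), ([498, 22], 106), ([250, 203], 137), ([274, 204], 135), ([251, 224], 191), ([275, 225], 202), ([337, 280], 251), ([256, 328], 238), ([288, 327], 229), ([129, 330], 265), ([161, 330], 253)]
```

View pics/m4.png

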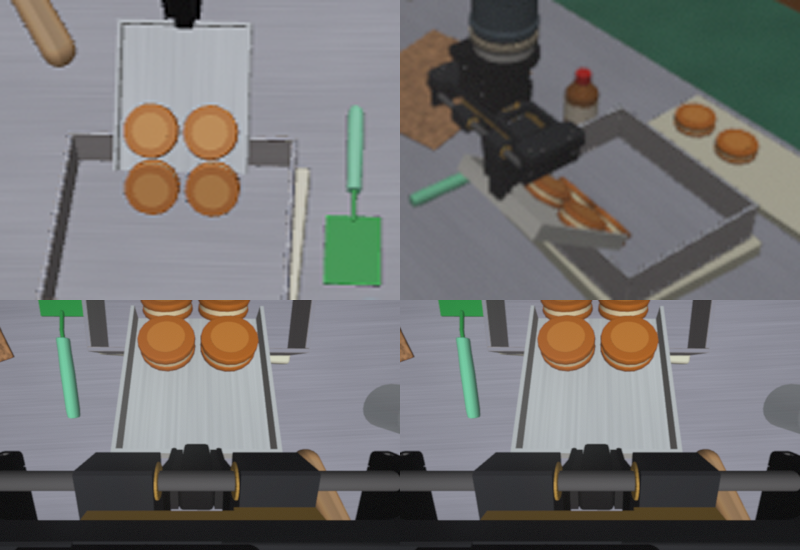

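The front pair rests nose-down on the pan floor with the back pair sliding behind it on the tray. I'll tip further.

```bash
python3 - <<'E'
from h import *
tip(35,46,.040,.040,.0005,.001,10)
E
```

```text
d [[0.03, 0.01, -0.06], [0.18, 0.01, -0.2], [0.42, 0.01, -0.4], [0.71, 0.01, -0.64], [1.04, 0.02, -0.89], [1.37, 0.02, -1.13], [1.68, 0.02, -1.35], [1.94, 0.02, -1.52], [2.12, 0.02, -1.63], [2.18, 0.02, -1.67]]
t [[0.001, -0.006, 0.001], [0.001, -0.02, 0.001], [0.001, -0.042, 0.001], [0.001, -0.068, 0.001], [0.001, -0.097, 0.002], [0.001, -0.125, 0.002], [0.002, -0.151, 0.002], [0.002, -0.173, 0.002], [0.002, -0.187, 0.002], [0.002, -0.193, 0.002]]
```

Emit:
play_rows(
  gripper=[1,1,1,1,1,1,1,1,1,1,1,1],
  delta_pos=[
    [0.03,0,-0.06],
    [0.18,0,-0.2],
    [0.42,0,-0.4],
    [0.71,0,-0.64],
    [1.04,0,-0.89],
    [1.37,0,-1.13],
    [1.68,0,-1.35],
    [1.94,0,-1.52],
    [2.12,0,-1.63],
    [2.18,0,-1.67],
    [2.18,0,-1.67],
    [2.18,0,-1.67],
  ],
  turn=[
    [0,-0.006,0],
    [0,-0.02,0],
    [0,-0.042,0],
    [0,-0.068,0],
    [0,-0.097,0],
    [0,-0.125,0],
    [0,-0.151,0],
    [0,-0.173,0],
    [0,-0.187,0],
    [0,-0.193,0],
    [0,-0.193,0],
    [0,-0.193,0],
  ],
)

```text
time: 16.77
position: [0.493, -0.1988, 0.2055]
tool_rot: [0.995, -0.024, -0.094, -0.004]
ft_force: [-0.0, 0.3, -3.5]
grip_width: 0.0219
grip_force: 50.0
```

```bash
python3 - <<'E'
from h import *
show();pan();bis();bis("scene");print("W");tip(46,46,.040,.010,.001,.0025,11)
E
```

```text
tray [ 0.5347 -0.2024  0.1151] yaw,tilt,roll [-3.19 46.02 -0.13] q [-0.54  0.5   1.56 -0.09  1.25  1.11] F [-0.   0.3 -3.5] 49.959056046791375 t 16.775
tray height over rim mm 0.8114223169804063 overlap 39.796353833857154
wrist [([266, 55], 7918), ([364, 55], 8056)]
scene [([424, 24], 128), ([449, 24], 128), ([473, 23], 128), ([498, 22], 106), ([251, 212], 402), ([275, 213], 393), ([337, 280], 250), ([256, 328], 238), ([288, 327], 228), ([129, 330], 263), ([161, 330], 253)]
W
d [[-0.05, 0.02, -0.04], [-0.2, 0.02, -0.16], [-0.44, 0.02, -0.34], [-0.73, 0.01, -0.56], [-1.06, 0.01, -0.81], [-1.4, 0.01, -1.06], [-1.72, 0.01, -1.31], [-2.02, 0.0, -1.53], [-2.25, 0.0, -1.71], [-2.41, -0.0, -1.83], [-2.47, -0.0, -1.87]]
t [[0.002, 0.0, 0.002], [0.002, 0.0, 0.002], [0.002, 0.0, 0.002], [0.002, 0.0, 0.002], [0.002, 0.0, 0.002], [0.002, 0.0, 0.002], [0.002, 0.0, 0.002], [0.002, 0.0, 0.002], [0.002, 0.0, 0.002], [0.002, 0.0, 0.002], [0.002, 0.0, 0.002]]
```

Emit:
play_rows(
  gripper=[1,1,1,1,1,1,1,1],
  delta_pos=[
    [-0.05,0,-0.04],
    [-0.2,0,-0.16],
    [-0.44,0,-0.34],
    [-0.7,0,-0.54],
    [-0.95,0,-0.73],
    [-1.06,0,-0.81],
    [-1.06,0,-0.81],
    [-1.06,0,-0.81],
  ],
  turn=[
    [0,0,0],
    [0,0,0],
    [0,0,0],
    [0,0,0],
    [0,0,0],
    [0,0,0],
    [0,0,0],
    [0,0,0],
  ],
)

```text
time: 17.88
position: [0.4842, -0.1984, 0.2155]
tool_rot: [0.995, -0.024, -0.095, -0.004]
ft_force: [-0.6, 0.3, -2.5]
grip_width: 0.0216
grip_force: 50.0
```

```bash
python3 - <<'E'
from h import *
show();pan();bis();bis("scene");print("W");tip(46,46,.027,.005,.002,.002,11)
print("T");tip(46,56,.027,.027,.002,.002,11)
E
```

```text
tray [ 0.5257 -0.202   0.1251] yaw,tilt,roll [-3.18 46.04 -0.14] q [-0.55  0.48  1.57 -0.09  1.27  1.1 ] F [-0.6  0.3 -2.5] 49.958604192361236 t 17.875
tray height over rim mm 1.5250736696694607 overlap 26.9205919160892
wrist [([268, 47], 6614), ([365, 47], 6802)]
scene [([424, 24], 126), ([449, 24], 127), ([473, 23], 127), ([498, 22], 106), ([251, 212], 398), ([275, 213], 389), ([337, 280], 249), ([256, 328], 239), ([288, 327], 230), ([129, 330], 264), ([161, 330], 252)]
W
d [[-0.06, 0.01, -0.07], [-0.17, 0.01, -0.15], [-0.34, 0.01, -0.27], [-0.56, 0.01, -0.42], [-0.79, 0.01, -0.59], [-1.04, 0.01, -0.76], [-1.27, 0.0, -0.93], [-1.49, 0.0, -1.08], [-1.66, -0.0, -1.2], [-1.77, -0.0, -1.28], [-1.81, -0.0, -1.31]]
t [[0.002, 0.001, 0.002], [0.002, 0.001, 0.002], [0.002, 0.001, 0.002], [0.002, 0.001, 0.002], [0.002, 0.001, 0.002], [0.002, 0.001, 0.002], [0.002, 0.001, 0.002], [0.002, 0.001, 0.002], [0.002, 0.001, 0.002], [0.002, 0.001, 0.002], [0.002, 0.001, 0.002]]
T
d [[0.03, 0.02, -0.08], [0.16, 0.02, -0.2], [0.35, 0.02, -0.37], [0.6, 0.02, -0.58], [0.88, 0.02, -0.8], [1.17, 0.02, -1.03], [1.45, 0.02, -1.24], [1.72, 0.03, -1.43], [1.93, 0.03, -1.57], [2.08, 0.03, -1.67], [2.13, 0.03, -1.7]]
t [[0.002, -0.003, 0.002], [0.002, -0.014, 0.002], [0.002, -0.031, 0.002], [0.002, -0.052, 0.002], [0.003, -0.075, 0.002], [0.003, -0.098, 0.002], [0.003, -0.121, 0.002], [0.003, -0.142, 0.002], [0.003, -0.159, 0.002], [0.003, -0.17, 0.002], [0.003, -0.174, 0.002]]
```

Emit:
play_rows(
  gripper=[1,1,1,1,1,1,1,1],
  delta_pos=[
    [-0.06,0,-0.05],
    [-0.2,0,-0.15],
    [-0.4,0,-0.3],
    [-0.6,0,-0.44],
    [-0.8,0,-0.58],
    [-0.95,0,-0.69],
    [-1,0,-0.73],
    [-1,0,-0.73],
  ],
  turn=[
    [0,0,0],
    [0,0,0],
    [0,0,0],
    [0,0,0],
    [0,0,0],
    [0,0,0],
    [0,0,0],
    [0,0,0],
  ],
)

```text
time: 18.98
position: [0.4758, -0.1981, 0.2246]
tool_rot: [0.995, -0.024, -0.094, -0.004]
ft_force: [-0.6, 0.3, -1.6]
grip_width: 0.0219
grip_force: 50.0
```

```bash
python3 - <<'E'
from h import *
show();pan();bis();bis("side");bis("scene")
f=lambda im,x,y,w,h,k:cv2.resize(im[y:y+h,x:x+w,::-1],None,fx=k,fy=k,interpolation=cv2.INTER_CUBIC)
L=lambda n:pickle.load(open("last_"+n+".pkl","rb"))["color"]
cv2.imwrite("pics/m5.png",np.hstack([f(L("scene"),190,150,160,120,2.5),f(L("side"),290,140,160,120,2.5)]))
E
```

```text
tray [ 0.5174 -0.2017  0.1343] yaw,tilt,roll [-3.19 46.02 -0.15] q [-0.56  0.46  1.58 -0.09  1.28  1.1 ] F [-0.6  0.3 -1.6] 49.95840030256659 t 18.975
tray height over rim mm 2.028133901972831 overlap 14.914292093338346
wrist [([273, 19], 2861), ([362, 19], 3026)]
side [([408, 186], 122), ([424, 197], 136), ([360, 221], 49), ([482, 233], 190), ([504, 247], 208)]
scene [([424, 24], 126), ([449, 24], 128), ([473, 23], 127), ([498, 22], 106), ([251, 217], 333), ([275, 218], 338), ([337, 280], 252), ([256, 328], 238), ([288, 327], 232), ([129, 330], 265), ([161, 329], 255)]
```

View pics/m5.png

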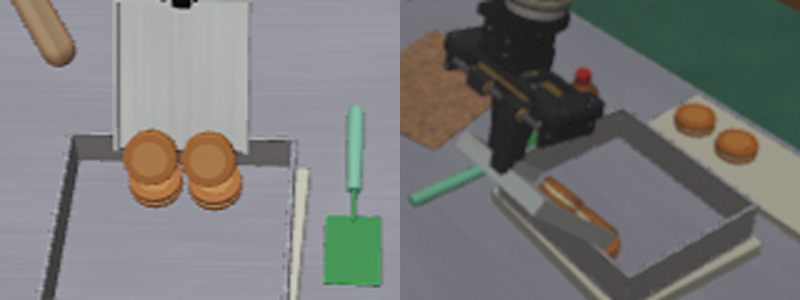

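```bash
python3 - <<'E'
from h import *
tip(46,64,.015,.028,.002,.002,11)
E
```

```text
d [[0.12, 0.0, -0.07], [0.43, 0.01, -0.24], [0.9, 0.01, -0.49], [1.49, 0.01, -0.78], [2.16, 0.02, -1.07], [2.85, 0.02, -1.33], [3.53, 0.03, -1.55], [4.14, 0.03, -1.72], [4.64, 0.04, -1.84], [4.97, 0.04, -1.91], [5.09, 0.04, -1.93]]
t [[0.002, -0.007, 0.002], [0.002, -0.027, 0.002], [0.002, -0.057, 0.002], [0.003, -0.094, 0.002], [0.003, -0.135, 0.002], [0.003, -0.178, 0.002], [0.004, -0.219, 0.002], [0.004, -0.256, 0.003], [0.004, -0.286, 0.003], [0.004, -0.306, 0.003], [0.004, -0.313, 0.003]]
```

Emit:
play_rows(
  gripper=[1,1,1,1,1,1,1,1,1,1,1,1],
  delta_pos=[
    [0.12,0,-0.07],
    [0.43,0,-0.24],
    [0.9,0,-0.49],
    [1.49,0,-0.78],
    [2.16,0,-1.07],
    [2.85,0,-1.33],
    [3.53,0,-1.55],
    [4.14,0,-1.72],
    [4.64,0,-1.84],
    [4.97,0,-1.91],
    [5.09,0,-1.93],
    [5.09,0,-1.93],
  ],
  turn=[
    [0,-0.007,0],
    [0,-0.027,0],
    [0,-0.057,0],
    [0,-0.094,0],
    [0,-0.135,0],
    [0,-0.178,0],
    [0,-0.219,0],
    [0,-0.256,0],
    [0,-0.286,0],
    [0,-0.306,0],
    [0,-0.313,0],
    [0,-0.313,0],
  ],
)

```text
time: 20.62
position: [0.5295, -0.2006, 0.2338]
tool_rot: [0.968, -0.023, -0.248, -0.008]
ft_force: [-0.0, -0.5, -1.3]
grip_width: 0.0215
grip_force: 50.0
```

```bash
python3 - <<'E'
from h import *
show();pan();bis();bis("side");bis("scene")
f=lambda im,x,y,w,h,k:cv2.resize(im[y:y+h,x:x+w,::-1],None,fx=k,fy=k,interpolation=cv2.INTER_CUBIC)
L=lambda n:pickle.load(open("last_"+n+".pkl","rb"))["color"]
cv2.imwrite("pics/m6.png",np.hstack([f(L("scene"),190,150,160,120,2.5),f(L("side"),290,140,160,120,2.5)]))
E
```

```text
tray [ 0.5413 -0.2027  0.1349] yaw,tilt,roll [-3.32 63.96 -0.39] q [-0.46  0.67  1.23 -0.19  1.71  1.18] F [-0.  -0.5 -1.3] 49.95833429507911 t 20.625
tray height over rim mm 2.391932310486497 overlap 28.52838013467096
wrist [([270, 28], 4672), ([364, 28], 4823)]
side [([408, 186], 122), ([424, 197], 137), ([482, 233], 190), ([504, 247], 208)]
scene [([424, 24], 129), ([449, 24], 128), ([473, 23], 127), ([498, 23], 125), ([251, 217], 331), ([275, 218], 337), ([337, 280], 250), ([256, 328], 232), ([288, 327], 229), ([128, 330], 262), ([161, 329], 254)]
```

View pics/m6.png

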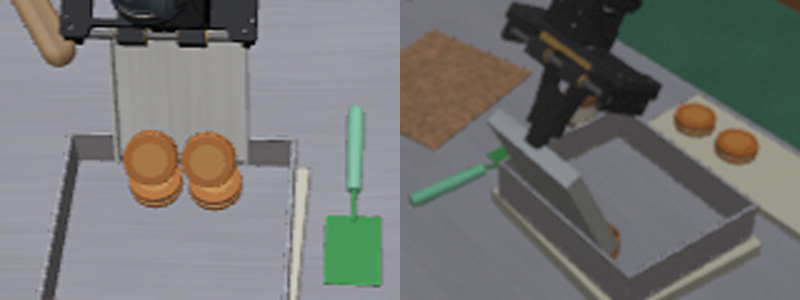

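```bash
python3 - <<'E'
from h import *
c=pickle.load(open("last_scene.pkl","rb"))
for n,p in(("front bottom edge",(252,233)),("back centre",(250.4,212.8)),("back top",(250.4,202)),("back bottom",(250.4,224))):
    for z in(.027,.047,.067,.087): print(n,z,plane(c,p,z).round(3))
E
```

```text
front bottom edge 0.027 [ 0.627 -0.236  0.027]
front bottom edge 0.047 [ 0.64  -0.233  0.047]
front bottom edge 0.067 [ 0.652 -0.23   0.067]
front bottom edge 0.087 [ 0.665 -0.228  0.087]
back centre 0.027 [ 0.557 -0.245  0.027]
back centre 0.047 [ 0.571 -0.242  0.047]
back centre 0.067 [ 0.585 -0.239  0.067]
back centre 0.087 [ 0.598 -0.236  0.087]
back top 0.027 [ 0.518 -0.247  0.027]
back top 0.047 [ 0.532 -0.244  0.047]
back top 0.067 [ 0.547 -0.241  0.067]
back top 0.087 [ 0.561 -0.238  0.087]
back bottom 0.027 [ 0.597 -0.242  0.027]
back bottom 0.047 [ 0.61  -0.24   0.047]
back bottom 0.067 [ 0.623 -0.237  0.067]
back bottom 0.087 [ 0.636 -0.234  0.087]
```

```bash
python3 - <<'E'
from h import *
x,R=tray();rows(x+[.040,-.002,.001],-3.2,64,10)
E
```

```text
d [[0.03, 0.0, -0.02], [0.2, 0.0, -0.12], [0.57, 0.0, -0.33], [1.1, 0.01, -0.64], [1.74, 0.01, -1.01], [2.37, 0.02, -1.38], [2.9, 0.03, -1.69], [3.27, 0.03, -1.9], [3.44, 0.03, -2.0], [3.47, 0.03, -2.02]]
t [[0.0, -0.0, 0.0], [0.0, -0.0, 0.0], [0.001, -0.0, 0.0], [0.001, -0.0, 0.001], [0.002, -0.001, 0.001], [0.003, -0.001, 0.001], [0.003, -0.001, 0.002], [0.004, -0.001, 0.002], [0.004, -0.001, 0.002], [0.004, -0.001, 0.002]]
```

Emit:
play_rows(
  gripper=[1,1,1,1,1,1,1,1,1,1,1],
  delta_pos=[
    [0.03,0,-0.02],
    [0.2,0,-0.12],
    [0.57,0,-0.33],
    [1.1,0,-0.64],
    [1.74,0,-1.01],
    [2.37,0,-1.38],
    [2.9,0,-1.69],
    [3.27,0,-1.9],
    [3.44,0,-2.0],
    [3.47,0,-2.02],
    [3.47,0,-2.02],
  ],
  turn=[
    [0,0,0],
    [0,0,0],
    [0.001,0,0],
    [0.001,0,0.001],
    [0.002,0,0.001],
    [0.003,0,0.001],
    [0.003,0,0.002],
    [0.004,0,0.002],
    [0.004,0,0.002],
    [0.004,0,0.002],
    [0.004,0,0.002],
  ],
)

```text
time: 22.15
position: [0.5693, -0.2026, 0.2349]
tool_rot: [0.968, -0.025, -0.249, -0.009]
ft_force: [0.9, -0.7, -2.6]
grip_width: 0.0217
grip_force: 50.0
```

```bash
python3 - <<'E'
from h import *
show();bis();bis("side");bis("scene")
f=lambda im,x,y,w,h,k:cv2.resize(im[y:y+h,x:x+w,::-1],None,fx=k,fy=k,interpolation=cv2.INTER_CUBIC)
L=lambda n:pickle.load(open("last_"+n+".pkl","rb"))["color"]
cv2.imwrite("pics/m7.png",np.hstack([f(L("scene"),190,150,160,120,2.5),f(L("wrist"),160,0,320,240,1.25)]))
E
```

```text
tray [ 0.5811 -0.2045  0.1361] yaw,tilt,roll [-3.240e+00  6.397e+01 -5.000e-02] q [-0.44  0.72  1.11 -0.18  1.78  1.19] F [ 0.9 -0.7 -2.6] 49.9582073232159 t 22.15
wrist [([271, 19], 917), ([355, 20], 883)]
side [([408, 186], 124), ([424, 197], 136), ([357, 222], 99), ([389, 227], 88), ([482, 233], 191), ([371, 234], 104), ([504, 247], 208)]
scene [([424, 24], 129), ([449, 24], 129), ([473, 24], 129), ([498, 23], 127), ([251, 227], 69), ([272, 240], 419), ([248, 243], 340), ([337, 280], 251), ([256, 328], 236), ([288, 327], 224), ([129, 330], 262), ([161, 330], 251)]
```

View pics/m7.png

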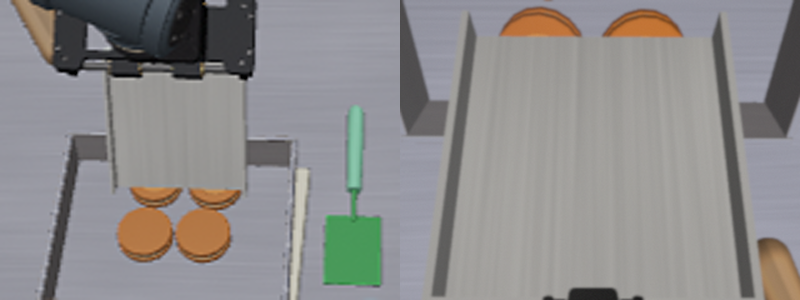

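All four biscuits lie flat on the pan floor and the tray is empty. Now lift and return.

```bash
python3 - <<'E'
from h import *
x,R=tray();rows(x+[-.02,0,.09],-3.2,50,9)
E
```

```text
d [[-0.09, 0.0, -0.06], [-0.6, 0.0, -0.4], [-1.65, 0.01, -1.11], [-3.12, 0.02, -2.1], [-4.75, 0.03, -3.19], [-6.22, 0.04, -4.18], [-7.27, 0.05, -4.89], [-7.78, 0.05, -5.23], [-7.87, 0.05, -5.29]]
t [[-0.0, 0.003, -0.0], [-0.0, 0.019, -0.0], [-0.0, 0.051, -0.0], [-0.0, 0.097, -0.0], [-0.001, 0.147, -0.001], [-0.001, 0.193, -0.001], [-0.001, 0.225, -0.001], [-0.001, 0.241, -0.001], [-0.001, 0.244, -0.001]]
```

Emit:
play_rows(
  gripper=[1,1,1,1,1,1,1,1,1,1],
  delta_pos=[
    [-0.09,0,-0.06],
    [-0.6,0,-0.4],
    [-1.65,0,-1.11],
    [-3.12,0,-2.1],
    [-4.75,0,-3.19],
    [-6.22,0,-4.18],
    [-7.27,0,-4.89],
    [-7.78,0,-5.23],
    [-7.87,0,-5.3],
    [-7.87,0,-5.3],
  ],
  turn=[
    [0,0.003,0],
    [0,0.019,0],
    [0,0.051,0],
    [0,0.097,0],
    [0,0.147,0],
    [0,0.193,0],
    [0,0.225,0],
    [0,0.241,0],
    [0,0.244,0],
    [0,0.244,0],
  ],
)

```text
time: 23.55
position: [0.5261, -0.2008, 0.3186]
tool_rot: [0.991, -0.026, -0.129, -0.007]
ft_force: [0.4, -0.5, -2.6]
grip_width: 0.0217
grip_force: 50.0
```

```bash
python3 - <<'E'
from h import *
show();rows([.61,.0,.17],7,10,12)
E
```

```text
tray [ 0.5612 -0.2039  0.2256] yaw,tilt,roll [-3.2  50.04  0.09] q [-0.5   0.47  1.29 -0.11  1.62  1.13] F [ 0.4 -0.5 -2.6] 49.95843853801489 t 23.55
d [[0.01, -0.1, 0.05], [0.05, -0.68, 0.36], [0.14, -1.97, 1.05], [0.29, -3.99, 2.12], [0.49, -6.6, 3.5], [0.7, -9.52, 5.05], [0.91, -12.43, 6.61], [1.11, -15.04, 7.99], [1.26, -17.06, 9.06], [1.35, -18.35, 9.75], [1.39, -18.93, 10.06], [1.4, -19.03, 10.11]]
t [[0.0, 0.004, -0.001], [0.0, 0.025, -0.007], [0.001, 0.072, -0.019], [0.002, 0.146, -0.039], [0.004, 0.241, -0.064], [0.005, 0.348, -0.092], [0.007, 0.455, -0.121], [0.009, 0.55, -0.146], [0.01, 0.624, -0.166], [0.011, 0.671, -0.178], [0.011, 0.692, -0.184], [0.011, 0.696, -0.185]]
```

Emit:
play_rows(
  gripper=[1,1,1,1,1,1,1,1,1,1,1,1],
  delta_pos=[
    [0.05,-0.68,0.36],
    [0.14,-1.97,1.05],
    [0.29,-3.99,2.12],
    [0.49,-6.6,3.5],
    [0.7,-9.52,5.05],
    [0.91,-12.43,6.61],
    [1.11,-15.04,7.99],
    [1.26,-17.06,9.06],
    [1.35,-18.35,9.75],
    [1.39,-18.93,10.06],
    [1.4,-19.0,10.1],
    [1.4,-19.0,10.1],
  ],
  turn=[
    [0,0.025,-0.007],
    [0.001,0.072,-0.019],
    [0.002,0.146,-0.039],
    [0.004,0.241,-0.064],
    [0.005,0.348,-0.092],
    [0.007,0.455,-0.121],
    [0.009,0.55,-0.146],
    [0.01,0.624,-0.166],
    [0.011,0.671,-0.178],
    [0.011,0.692,-0.184],
    [0.011,0.696,-0.185],
    [0.011,0.696,-0.185],
  ],
)

```text
time: 25.05
position: [0.5238, -0.0098, 0.2191]
tool_rot: [0.974, 0.063, 0.218, -0.014]
ft_force: [1.2, 0.8, -2.8]
grip_width: 0.0218
grip_force: 50.0
```

```bash
python3 - <<'E'
from h import *
show();rows([.671,.2092,.07],14,0,12)
E
```

```text
tray [ 6.102e-01 -4.000e-04  1.706e-01] yaw,tilt,roll [ 7.    9.98 -0.05] q [-0.35  0.28  2.01  0.43  0.49  0.75] F [ 1.2  0.8 -2.8] 49.958277102559805 t 25.05
d [[0.01, -0.1, 0.07], [0.08, -0.67, 0.5], [0.24, -1.95, 1.45], [0.49, -3.96, 2.93], [0.81, -6.54, 4.84], [1.18, -9.43, 6.99], [1.54, -12.32, 9.13], [1.86, -14.9, 11.04], [2.11, -16.91, 12.52], [2.27, -18.19, 13.47], [2.34, -18.76, 13.9], [2.35, -18.86, 13.97]]
t [[0.0, 0.001, -0.001], [0.002, 0.006, -0.004], [0.006, 0.018, -0.011], [0.013, 0.037, -0.022], [0.021, 0.06, -0.037], [0.03, 0.087, -0.053], [0.04, 0.114, -0.069], [0.048, 0.137, -0.084], [0.055, 0.156, -0.095], [0.059, 0.168, -0.102], [0.061, 0.173, -0.105], [0.061, 0.174, -0.106]]
```

Emit:
play_rows(
  gripper=[1,1,1,1,1,1,1,1,1,1,1,1],
  delta_pos=[
    [0.08,-0.67,0.5],
    [0.24,-1.95,1.45],
    [0.49,-3.96,2.93],
    [0.81,-6.54,4.84],
    [1.18,-9.43,6.99],
    [1.54,-12.32,9.13],
    [1.86,-14.9,11.04],
    [2.11,-16.91,12.52],
    [2.27,-18.19,13.47],
    [2.34,-18.76,13.9],
    [2.35,-18.86,13.97],
    [2.35,-18.86,13.97],
  ],
  turn=[
    [0.002,0.006,-0.004],
    [0.006,0.018,-0.011],
    [0.013,0.037,-0.022],
    [0.021,0.06,-0.037],
    [0.03,0.087,-0.053],
    [0.04,0.114,-0.069],
    [0.048,0.137,-0.084],
    [0.055,0.156,-0.095],
    [0.059,0.168,-0.102],
    [0.061,0.173,-0.105],
    [0.061,0.174,-0.106],
    [0.061,0.174,-0.106],
  ],
)

```text
time: 26.55
position: [0.5788, 0.1881, 0.1013]
tool_rot: [0.946, 0.12, 0.298, -0.038]
ft_force: [0.6, 0.7, -1.8]
grip_width: 0.022
grip_force: 50.0
```

```bash
python3 - <<'E'
from h import *
show();rows([.671,.2092,.0075],14,0,10)
E
```

```text
tray [0.6702 0.2096 0.0683] yaw,tilt,roll [13.98  0.19 -0.  ] q [ 0.08  0.62  2.05  2.5   0.16 -1.07] F [ 0.6  0.7 -1.8] 49.95819265488535 t 26.55
d [[-0.03, 0.0, 0.04], [-0.2, 0.0, 0.29], [-0.56, 0.01, 0.82], [-1.1, 0.02, 1.6], [-1.73, 0.03, 2.52], [-2.36, 0.04, 3.44], [-2.9, 0.05, 4.22], [-3.26, 0.06, 4.75], [-3.43, 0.06, 5.0], [-3.46, 0.06, 5.04]]
t [[0.0, 0.0, -0.0], [0.0, 0.0, -0.0], [0.0, 0.0, -0.0], [0.0, 0.001, -0.0], [0.0, 0.002, -0.0], [0.0, 0.002, -0.0], [0.0, 0.003, -0.0], [0.0, 0.003, -0.0], [0.0, 0.003, -0.0], [0.0, 0.003, -0.0]]
```

Emit:
play_rows(
  gripper=[1,1,1,1,1,1,1,1,1,1,1,1],
  delta_pos=[
    [-0.03,0,0.04],
    [-0.2,0,0.29],
    [-0.56,0.01,0.82],
    [-1.1,0.02,1.6],
    [-1.73,0.03,2.52],
    [-2.36,0.04,3.44],
    [-2.9,0.05,4.22],
    [-3.26,0.06,4.75],
    [-3.43,0.06,5.0],
    [-3.46,0.06,5.04],
    [-3.5,0.06,5.1],
    [-3.5,0.06,5.1],
  ],
  turn=[
    [0,0,0],
    [0,0,0],
    [0,0,0],
    [0,0.001,0],
    [0,0.002,0],
    [0,0.002,0],
    [0,0.003,0],
    [0,0.003,0],
    [0,0.003,0],
    [0,0.003,0],
    [0,0.003,0],
    [0,0.003,0],
  ],
)

```text
time: 28.05
position: [0.5806, 0.1873, 0.0412]
tool_rot: [0.945, 0.12, 0.302, -0.038]
ft_force: [-0.2, -0.8, -2.1]
grip_width: 0.0219
grip_force: 50.0
```

```bash
python3 - <<'E'
from h import *
show()
E
```

```text
tray [0.6722 0.2089 0.0089] yaw,tilt,roll [ 1.399e+01 -2.200e-01 -1.000e-02] q [ 0.08  0.77  2.06  2.81  0.31 -1.4 ] F [-0.2 -0.8 -2.1] 49.95832471176982 t 28.05
```

Emit:
play_rows(
  gripper=[1,1,1,1],
  delta_pos=[
    [-0.06,0,0.08],
    [-0.12,0,0.16],
    [-0.15,0,0.21],
    [-0.15,0,0.21],
  ],
  turn=[
    [0,-0.002,0],
    [0,-0.003,0],
    [0,-0.003,0],
    [0,-0.003,0],
  ],
)

```text
time: 28.55
position: [0.5805, 0.1872, 0.0386]
tool_rot: [0.946, 0.12, 0.3, -0.038]
ft_force: [-0.4, -0.4, -0.5]
grip_width: 0.0217
grip_force: 50.0
```

```bash
python3 - <<'E'
from h import *
show()
E
```

```text
tray [0.672  0.2088 0.0059] yaw,tilt,roll [ 1.399e+01 -4.000e-02 -1.000e-02] q [ 0.08  0.77  2.06  2.82  0.31 -1.4 ] F [-0.4 -0.4 -0.5] 49.95450971648097 t 28.55
```

Touching down. I'll open and back off along the tool axis.

Emit:
play_rows(
  gripper=[-1,-1,-1,-1,-1,-1,-1,-1,-1],
  delta_pos=[
    [0,0,0],
    [0,0,0],
    [0,0,0],
    [0,0,0],
    [0,0,0],
    [0,0,0],
    [0,0,0],
    [0,0,-0.3],
    [0,0,-1],
  ],
  turn=[
    [0,0,0],
    [0,0,0],
    [0,0,0],
    [0,0,0],
    [0,0,0],
    [0,0,0],
    [0,0,0],
    [0,0,0],
    [0,0,0],
  ],
)

```text
time: 29.68
position: [0.5747, 0.1857, 0.0466]
tool_rot: [0.946, 0.12, 0.3, -0.038]
ft_force: [-0.2, 0.2, 0.4]
grip_width: 0.0866
grip_force: 0.0
```

Emit:
play_rows(
  gripper=[-1,-1,-1,-1,-1,-1,-1,-1,-1,-1],
  delta_pos=[
    [0,0,-1],
    [0,0,-3],
    [0,0,-5],
    [0,0,-7],
    [0,0,-9],
    [0,0,-11],
    [0,0,-13],
    [0,0,-14],
    [0,0,-14],
    [0,0,-14],
  ],
  turn=[
    [0,0,0],
    [0,0,0],
    [0,0,0],
    [0,0,0],
    [0,0,0],
    [0,0,0],
    [0,0,0],
    [0,0,0],
    [0,0,0],
    [0,0,0],
  ],
)

```text
time: 30.92
position: [0.4967, 0.1657, 0.1611]
tool_rot: [0.946, 0.119, 0.3, -0.038]
ft_force: [-0.0, -0.1, -0.3]
grip_width: 0.087
grip_force: 0.0
```

```bash
python3 - <<'E'
from h import *
from rig import robot
a=robot.camera("scene");b=robot.camera("side")
f=lambda im,x,y,w,h,k:cv2.resize(im[y:y+h,x:x+w,::-1],None,fx=k,fy=k,interpolation=cv2.INTER_CUBIC)
cv2.imwrite("pics/end.png",np.hstack([f(a["color"],190,150,300,160,1.6),f(b["color"],250,120,200,160,1.6)]));print(robot.get_obs()["time"],now()[0])
E
```

```text
31.025 [0.49681511 0.1657237  0.16067259]
```

View pics/end.png

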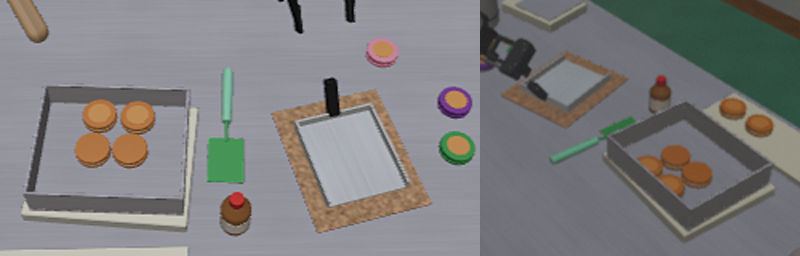

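The final picture shows four biscuits lying flat in the pan at about (115,130), the pan where it stood, and the empty tray flat and centred on the mat at about (352,155).

```bash
python3 -c "
from rig import robot
print(robot.hand_in())"
```

```text
the job is handed in; nothing more can be done
None
```

I handed the job in at about 31 s: all four biscuits lie flat in the pan (the back pair got nudged off with the tray itself and may be upside down), the pan looks unmoved, and the empty tray is flat in the middle of its mat.

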